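# Snap shut the four rails of a sample frame

### The arm

A 6-joint arm with a two-finger parallel gripper is mounted at the origin on the work surface. World frame = base frame: x ahead of the robot, y to its left, z up, the work surface at z = 0. Lengths are in m, angles in rad, forces in N, time in s.
With the tool pointing down it reaches from about 0.3 to 0.875 m from the base axis. Payload 6.4 kg.
Tool frame: the origin (TCP) lies at the very end of the fingers, on their centre line; the grasp point (between the pads) lies 19 mm behind it; z points along the fingers, y is the direction in which the jaws open and shut (so a half turn about z gives the same grasp; the last joint's range is limited). The gripper opens to 85 mm and grips with 20 to 120 N. Pads are 22 mm wide; open, the fingers measure 114 mm over their backs; the gripper's body (76 mm by 85 mm) begins 54 mm behind the grasp point. The pads swing forward as they close: fully open they stand 13 mm farther back than shut.
Start: joints at [1.08, 0.181, 1.607, -0, 1.354, -0.206], TCP at [0.162, 0.552, 0.2] pointing down, gripper open.
Joint ranges: [-2.99, 2.99], [-0.89, 2.07], [0.3, 2.58], [-1.14, 4.28], [0, 2.63], [-3.12, 3.12]. Speed limits (rad/s): [2.57, 2.57, 3.01, 3.14, 3.14, 3.14].

### API

Orientations are given as a unit quaternion [x, y, z, w].
In Python, from workcell import get_obs, get_image, calibration, job_done gives the robot as it stands.
- The arm moves only by the tool apply_moves, never from a script. Its argument "moves" is a list of rows, each a list of 7 numbers: the shift along the tool's x, y, z in m, then the turn, a rotation vector about the tool's x, y, z in rad, then the opening, from 0 (shut) to 1 (fully open). A call has 1 to 8 rows; each row shifts and turns the commanded pose from where the row before left it, along the tool's axes as they then stand; what a row does not reach is not made up. A row lasts 1/8 s, in which the tool goes at most 62.5 mm and 10.7 degrees, less where a joint would pass 70% of its speed; a pose out of reach is approached as far as the arm can. A call with a gripper value outside its range is refused whole. The fingers move at their own pace and stop on an object; "grip_force" is the grip in N (left out, the last holds). Time passes only in rows, so rows that do not move let the fingers close. It gives the time, the measured TCP pose, the force and the opening at its end, in the units of the state.
- get_obs(): the state, without advancing time (a new reading comes with each control period).
- get_image(name): name is "side" or "top" or "wrist"; returns (picture, depth): 480x640x3 uint8, red, green, blue; 480x640 float32, m along the optical axis (not along the pixel's ray), 0 where there is no reading.
- calibration(name): a dict with "fx", "fy", "cx", "cy" (pixels), "camera_from_world" (4x4, takes a point from world to camera coordinates); the wrist camera has in their place "mount" (4x4, takes a point from camera to tool coordinates, whose origin is the TCP and whose axes are the flange's). Camera axes: x right, y down, z forward; pixel columns grow to the right and rows downward; lengths in m; the calibration is good to about 2 mm. The wrist camera is an equidistant fisheye: a pixel r from the principal point sees the ray r / f radians off the axis. A picture is of the moment at which its call begins: read the wrist's pose just before it. calibration takes no time and is no camera call.
- job_done(): hands the job in, once; it reports no verdict.
The state is a dict: "time_s": time; "joint_positions": joint angles; "qvel": joint speeds; "tau": joint torques, N m; "ee_pos": TCP position; "tool_rot": TCP orientation; "force": force on the tool from outside, world axes, zero at the start; "moment": the same for the moment, N m; "width": opening from 0.0 (shut) to 1.0 (fully open).
Only numpy, scipy, OpenCV 4.12 (cv2) and the standard library are available. Lean on these libraries where they do the work, as an engineer would, in place of code of your own. Each camera call takes 0.05 s, during which the arm holds its last target.

### The job

A sample board and its clear cover lie ready in the aluminium snap frame on the bench mat, but the four hinged rails around its rim still stand open. Go round the rim rail by rail: swing each one over with the fingertips and press it down until all four have clicked shut and lie flat. Leave the frame lying where it is (do not pick it up or shove it across the mat) and leave the things beside it alone.

Things in the scene. Friction and masses are not known exactly. Their poses are not given: they have to be found in the camera images.
- frame: aluminium snap frame lying loose, face up, on a dark mat (mat top 3 mm above the bench). 178 mm along its x, 240 mm along its y, 0.5 to 0.9 kg. Origin: centre of its underside, z up. Tray with sample board under a clear cover (its top 8 mm above the underside). On each edge a hinged rail 25 mm wide. All shut: 13 mm thick.
- rail_near (a joint): hinge angle of the 240 mm long rail, hinge line along the frame's y at frame x = -89 mm, 8 mm above the underside. 0 = shut, flat on the cover; grows as the inner edge rises, stop 1.3. Stays put above 0.75; pressed lower it springs back (up to 10 N at the inner edge) until below about 0.25, where it snaps shut and holds.
- rail_far (a joint): hinge angle of the 240 mm long rail, hinge line along the frame's y at frame x = +89 mm, 8 mm above the underside. 0 = shut, flat on the cover; grows as the inner edge rises, stop 1.3. Stays put above 0.75; pressed lower it springs back (up to 10 N at the inner edge) until below about 0.25, where it snaps shut and holds.
- rail_left (a joint): hinge angle of the 178 mm short rail, hinge line along the frame's x at frame y = +120 mm, 8 mm above the underside. 0 = shut, flat on the cover; grows as the inner edge rises, stop 1.3. Stays put above 0.75; pressed lower it springs back (up to 10 N at the inner edge) until below about 0.25, where it snaps shut and holds.
- rail_right (a joint): hinge angle of the 178 mm short rail, hinge line along the frame's x at frame y = -120 mm, 8 mm above the underside. 0 = shut, flat on the cover; grows as the inner edge rises, stop 1.3. Stays put above 0.75; pressed lower it springs back (up to 10 N at the inner edge) until below about 0.25, where it snaps shut and holds.
- rail_near_lip (a point): middle of the inner edge of rail_near, 25 mm from the hinge line; moves with the rail on an arc about it. Fingertips grip the rail, so a straight push down on the edge of a steep rail jams: follow the arc inwards and down
- rail_far_lip (a point): middle of the inner edge of rail_far, 25 mm from the hinge line; moves with the rail on an arc about it. Fingertips grip the rail, so a straight push down on the edge of a steep rail jams: follow the arc inwards and down
- rail_left_lip (a point): middle of the inner edge of rail_left, 25 mm from the hinge line; moves with the rail on an arc about it. Fingertips grip the rail, so a straight push down on the edge of a steep rail jams: follow the arc inwards and down
- rail_right_lip (a point): middle of the inner edge of rail_right, 25 mm from the hinge line; moves with the rail on an arc about it. Fingertips grip the rail, so a straight push down on the edge of a steep rail jams: follow the arc inwards and down
- bit_block: wooden block 70 x 40 x 22 mm with three router bits standing in it, 60 mm tall in all, loose on the mat beside the frame; origin: centre of its underside. Not part of the job
- knob_sample: brass cabinet knob standing on its foot, 34 mm wide, 31 mm tall, loose on the mat beside the frame; origin: centre of its underside. Not part of the job
- swatches: stack of laminate swatches, 80 x 50 x 15 mm, loose on the mat beside the frame; origin: centre of its underside. Not part of the job
- screw_jar: closed jar with a grey cap, 48 mm wide, 60 mm tall, loose on the mat beside the frame; origin: centre of its underside. Not part of the job
Not all that is in view belongs to the job. Of the things like the swatches, leave any that is green; of the rest the smaller one is meant. Of the things that look like the screw_jar, the smaller one is meant.

How it is judged:
At the end, for the whole second after the job is handed in: All four rails are shut (each hinge below 0.06 rad, which only a clicked rail keeps), the frame lies flat and at rest within 50 mm of where it began, and each bystander stands upright within 25 mm of where it began (value of joint each of rail_near, rail_far, rail_left, rail_right below 0.06 rad and distance of frame from where it was at the start of the episode below 0.05 m and angle between frame's own z axis and vertical below 0.05 rad and linear speed of frame below 0.02 m/s and distance of each of bit_block, knob_sample, swatches, screw_jar from where it was at the start of the episode below 0.025 m and angle between each of bit_block, knob_sample, swatches, screw_jar's own z axis and vertical below 0.2 rad); the robot touches nothing.
It fails at once if the frame is lifted (underside more than 15 mm above its place on the mat) or tipped by more than 0.2 rad (height (world z) of frame above 0.018 m or angle between frame's own z axis and vertical above 0.2 rad).
It fails at once if the frame is shoved more than 50 mm from where it lay (distance of frame from where it was at the start of the episode above 0.05 m).
It fails at once if a thing beside the frame is moved more than 25 mm or knocked over (distance of any of bit_block, knob_sample, swatches, screw_jar from where it was at the start of the episode above 0.025 m or angle between any of bit_block, knob_sample, swatches, screw_jar's own z axis and vertical above 0.5 rad).
It also fails if it takes over 61 s, if anything falls off the work surface, if the arm or the gripper's body presses on something with over 40 N, if the wrist force passes 120 N, or if a joint passes its speed limit or range.

## Working session

There is one attempt and no reset: what is moved stays moved. The work goes in short steps, Python scripts to look and compute and a tool call to move; the robot and the scene stay as the last step left them, time stands still between calls to the robot, and variables do not carry over. Pictures are saved under pics/ and viewed, and the job is handed in when it is done.

Besides the shell and the picture viewer there is one more tool, called after "Request:" as name(argument=value, ...), one argument or row to a line, values as JSON. apply_moves: Moves the arm, as the interface text tells. Its arguments: {"type":"object","properties":{"moves":{"type":"array","items":{"type":"array","items":{"type":"number"}}},"grip_force":{"type":"number"}},"required":["moves"]}

```bash
mkdir -p pics; ls
python3 - <<'E'
from workcell import *
import cv2,numpy as np
o=get_obs();print({k:np.round(v,3) for k,v in o.items()})
for n in ["top","side","wrist"]:
    im,d=get_image(n);cv2.imwrite(f"pics/{n}0.png",im[:,:,::-1]);np.save(f"pics/{n}0.npy",d)
    c=calibration(n);print(n,{k:np.round(v,4).tolist() for k,v in c.items()})
E
```

```text
pics
{'time_s': np.float64(0.0), 'joint_positions': array([ 1.08 ,  0.182,  1.608, -0.   ,  1.354, -0.206]), 'qvel': array([-0.   , -0.   , -0.001, -0.   , -0.001, -0.002]), 'tau': array([-0.0000e+00, -4.4488e+01, -3.5133e+01, -0.0000e+00,  9.0000e-03,
       -0.0000e+00]), 'ee_pos': array([0.161, 0.551, 0.199]), 'tool_rot': array([ 0.142,  0.99 , -0.001, -0.   ]), 'force': array([-0.716,  1.684,  0.395]), 'moment': array([0.028, 0.057, 0.033]), 'width': np.float64(1.001)}
top {'fx': 597.881, 'fy': 597.881, 'cx': 325.6919, 'cy': 233.8906, 'camera_from_world': [[-0.0285, -0.9995, -0.0145, -0.0407], [-0.998, 0.0292, -0.0552, 0.5811], [0.0556, 0.0129, -0.9984, 1.4686], [0.0, 0.0, 0.0, 1.0]]}
side {'fx': 569.8194, 'fy': 569.8194, 'cx': 319.1967, 'cy': 230.1742, 'camera_from_world': [[0.8451, -0.5345, -0.006, -0.5444], [-0.3706, -0.5777, -0.7272, 0.1995], [0.3853, 0.6168, -0.6864, 1.0659], [0.0, 0.0, 0.0, 1.0]]}
wrist {'fx': 371.6483, 'fy': 371.6483, 'cx': 323.4745, 'cy': 239.3074, 'mount': [[0.0014, -0.945, -0.327, 0.0831], [1.0, 0.0016, -0.0003, 0.0008], [0.0008, -0.327, 0.945, -0.1736], [0.0, 0.0, 0.0, 1.0]]}
```

View pics/top0.png

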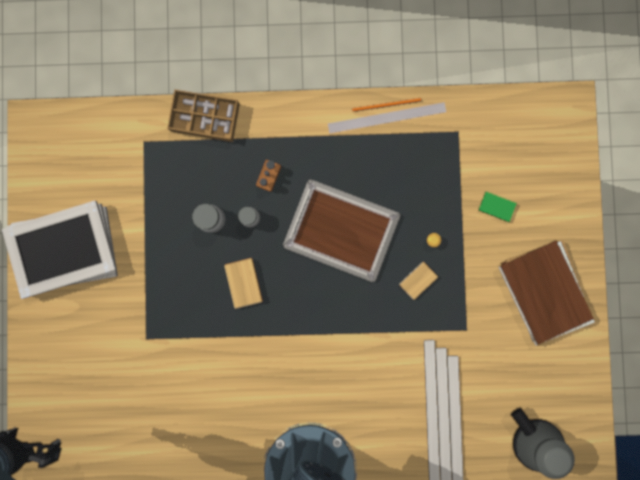

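View pics/side0.png

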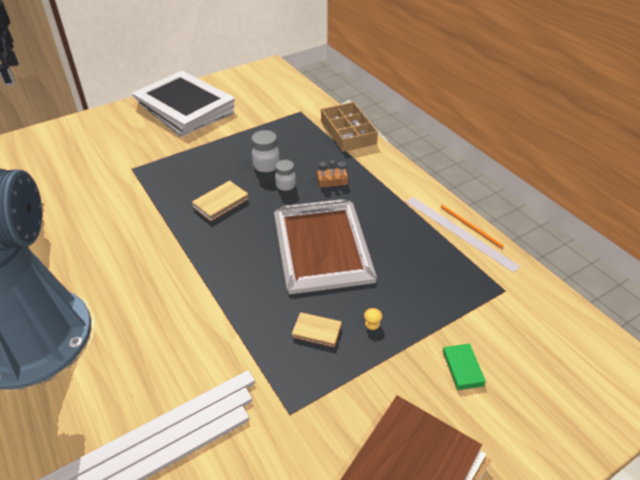

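View pics/wrist0.png

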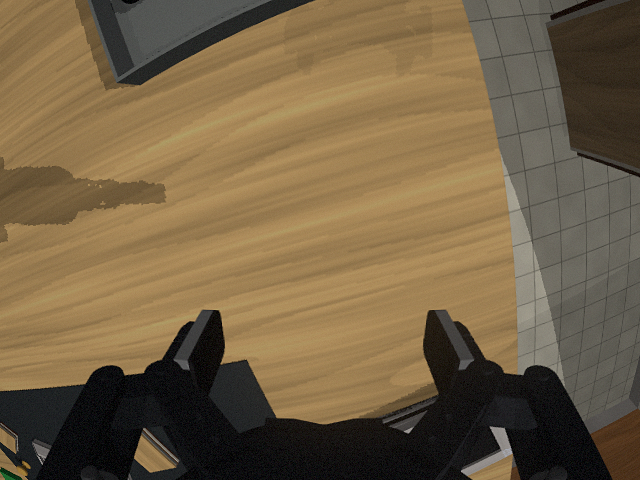

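The top view shows the frame, with corners near (313,182), (399,212), (374,280) and (286,247) px. The small jar is at (249,217), the knob at (433,240), the bit block at (268,176), and the small wooden stack at (419,280). Next I'll measure the frame.

```bash
cat > h.py <<'E'
from workcell import *
import cv2,numpy as np
from scipy.spatial.transform import Rotation as R
def tw(): 
    o=get_obs();return R.from_quat(o['tool_rot']),np.array(o['ee_pos'])
def ray(name,uv,pose=None):
    uv=np.atleast_2d(uv).astype(float);c=calibration(name)
    a=(uv[:,0]-c['cx'])/c['fx'];b=(uv[:,1]-c['cy'])/c['fy']
    if name!='wrist':
        M=np.linalg.inv(c['camera_from_world']);d=np.c_[a,b,np.ones(len(a))]
        return M[:3,3],d@M[:3,:3].T
    r=np.hypot(a,b)+1e-12;d=np.c_[np.sin(r)*a/r,np.sin(r)*b/r,np.cos(r)]
    Rw,t=pose;m=np.array(c['mount']);A=Rw.as_matrix()
    return A@m[:3,3]+t,d@(A@m[:3,:3]).T
def onplane(name,uv,z,pose=None):
    p,d=ray(name,uv,pose);return p+d*((z-p[2])/d[:,2])[:,None]
def pts(name,uv,depth,pose=None): # depth along axis at pixels
    p,d=ray(name,uv,pose);uv=np.atleast_2d(uv).astype(int);D=depth[uv[:,1],uv[:,0]]
    if name=='wrist':
        c=calibration(name);m=np.array(c['mount']);ax=pose[0].as_matrix()@m[:3,2];d=d/(d@ax)[:,None]
    return p+d*D[:,None]
E
python3 - <<'E'
from h import *
im=cv2.imread('pics/top0.png');hsv=cv2.cvtColor(im,cv2.COLOR_BGR2HSV)
m=((hsv[:,:,1]<60)&(hsv[:,:,2]>90)).astype(np.uint8);m[:,:270]=0;m[:,410:]=0;m[:170]=0;m[300:]=0
cs,_=cv2.findContours(m,cv2.RETR_EXTERNAL,2);c=max(cs,key=cv2.contourArea)
w=onplane('top',c[:,0],0.014)[:,:2]
r=cv2.minAreaRect((w*1000).astype(np.float32));print(r);print(cv2.boxPoints(r))
d=np.load('pics/top0.npy');v,u=np.nonzero(m);P=pts('top',np.c_[u,v],d);print(np.percentile(P[:,2],[1,10,50,90,99]))
cv2.imwrite('pics/tcrop.png',cv2.resize(im[165:295,220:450],None,fx=3.4,fy=3.4,interpolation=2))
for n,uv in dict(jar=(249,217),knob=(433,240),bit=(268,176),sw=(419,280)).items(): print(n,pts('top',[uv],d))
E
```

```text
((588.9010620117188, -95.03802490234375), (247.3081512451172, 185.71478271484375), 67.21482849121094)
[[ 455.40158  -173.08102 ]
 [ 626.62384  -245.00409 ]
 [ 722.4005    -16.995026]
 [ 551.1783     54.92804 ]]
[-0.00038541  0.00633774  0.02196435  0.03299929  0.03924006]
jar [[0.62315566 0.12555485 0.06390623]]
knob [[ 0.55589488 -0.31892978  0.0372162 ]]
bit [[0.7278337  0.08195181 0.02162944]]
sw [[ 0.45901436 -0.28460256  0.01340224]]
```

View pics/tcrop.png

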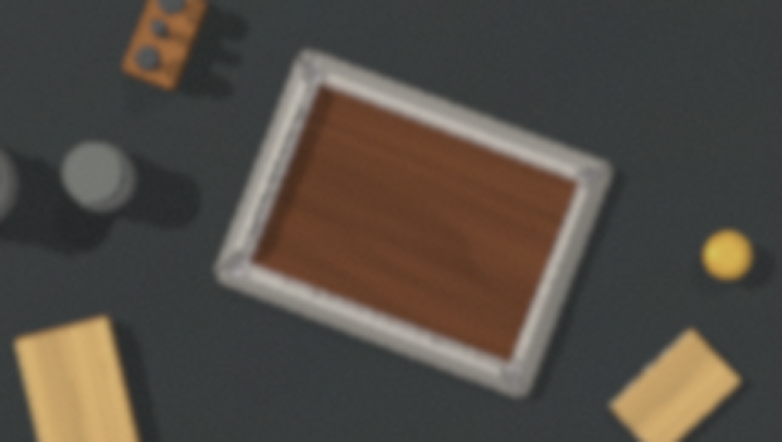

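Frame centre is about (0.589, −0.095) with yaw about −23°. I'll move over it with the gripper closed and look with the wrist camera.

Request:
apply_moves(
  moves=[
    [-0.042,-0.032,-0.003,0,0,0,0],
    [-0.042,-0.032,-0.003,0,0,0,0],
    [-0.042,-0.032,-0.003,0,0,0,0],
    [-0.042,-0.032,-0.003,0,0,0,0],
    [-0.042,-0.032,-0.003,0,0,0,0],
    [-0.042,-0.032,-0.003,0,0,0,0],
    [-0.042,-0.032,-0.003,0,0,0,0],
    [-0.042,-0.032,-0.003,0,0,0,0],
  ],
  grip_force=40,
)

```text
time_s: 1.15
ee_pos: [0.4128, 0.2102, 0.224]
tool_rot: [0.142, 0.99, 0.0, 0.0]
force: [-0.2, 1.6, 0.1]
width: -0.003
```

Request:
apply_moves(
  moves=[
    [-0.042,-0.032,-0.003,0,0,0,0],
    [-0.042,-0.032,-0.003,0,0,0,0],
    [-0.042,-0.032,-0.003,0,0,0,0],
    [-0.042,-0.032,-0.003,0,0,0,0],
    [-0.042,-0.032,-0.003,0,0,0,0],
    [-0.042,-0.032,-0.003,0,0,0,0],
    [-0.042,-0.032,-0.003,0,0,0,0],
    [-0.042,-0.032,-0.003,0,0,0.113,0],
  ],
)

```text
time_s: 2.15
ee_pos: [0.6633, -0.1298, 0.2475]
tool_rot: [0.199, 0.98, 0.0, -0.0]
force: [0.2, 0.2, -0.7]
width: 0.001
```

Request:
apply_moves(
  moves=[
    [0,0,0,0,0,0,0],
    [0,0,0,0,0,0,0],
    [0,0,0,0,0,0,0],
  ],
)

```text
time_s: 2.52
ee_pos: [0.6621, -0.127, 0.248]
tool_rot: [0.197, 0.98, 0.0, -0.0]
force: [0.3, -0.1, -0.3]
width: 0.0
```

Run:
```python
from h import *
o=get_obs();print({k:np.round(v,4) for k,v in o.items()})
p=tw();np.save('pics/w1pose.npy',np.r_[p[0].as_quat(),p[1]])
im,d=get_image('wrist');cv2.imwrite('pics/w1.png',im[:,:,::-1]);np.save('pics/w1.npy',d)
```

```text
{'time_s': np.float64(2.525), 'joint_positions': array([-3.6520e-01,  3.6730e-01,  1.2791e+00,  2.0000e-04,  1.4956e+00,
       -1.5400e+00]), 'qvel': array([ 0.0054, -0.0068, -0.0024, -0.0003, -0.0025, -0.0002]), 'tau': array([-5.66600e-01, -5.47747e+01, -3.67788e+01, -2.54000e-02,
       -1.45000e-02, -3.50000e-03]), 'ee_pos': array([ 0.6621, -0.127 ,  0.248 ]), 'tool_rot': array([ 1.967e-01,  9.805e-01,  1.000e-04, -2.000e-04]), 'force': array([ 0.3082, -0.0693, -0.3101]), 'moment': array([ 0.0169, -0.0159, -0.0161]), 'width': np.float64(0.0)}
```

View pics/w1.png

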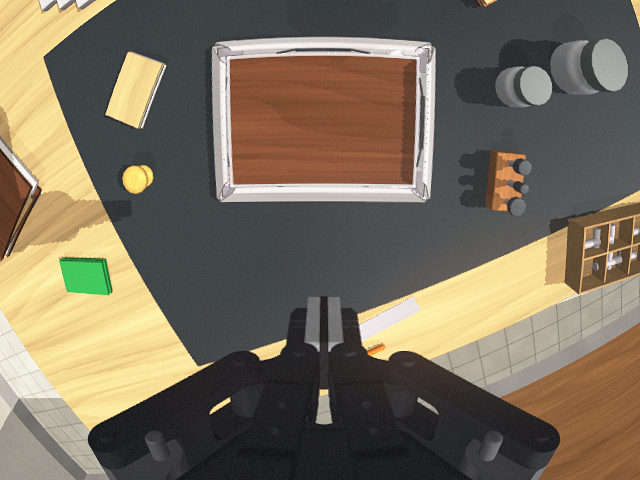

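The wrist view shows the frame at (212–435, 38–203) px and the closed fingers at (305–343, 297). I'll take the frame pose and the rail cross-sections from the depth image.

```bash
cat > m.py <<'E'
from h import *
import sys
def measure(im,d,pose,box=(60,520,10,250),bg=None,zlo=0.006):
    u,v=np.meshgrid(np.arange(box[0],box[1]),np.arange(box[2],box[3]));uv=np.c_[u.ravel(),v.ravel()]
    P=pts('wrist',uv,d,pose);hsv=cv2.cvtColor(im[:,:,::-1].copy(),cv2.COLOR_BGR2HSV)[uv[:,1],uv[:,0]]
    c0=np.array([0.589,-0.095]);near=(np.linalg.norm(P[:,:2]-c0,axis=1)<0.17)
    m=near&(P[:,2]>zlo)&(P[:,2]<0.05)&(hsv[:,1]<60)&(hsv[:,2]>90)
    Q=P[m];r=cv2.minAreaRect((Q[:,:2]*1000).astype(np.float32));b=cv2.boxPoints(r)
    print('rect',r)
    e=[b[1]-b[0],b[2]-b[1]];l=e[np.argmax([np.linalg.norm(x) for x in e])]
    if l[1]<0:l=-l
    yaw=np.arctan2(-l[0],l[1]);c=np.array(r[0])/1000
    print('c',c,'yaw',yaw,np.degrees(yaw))
    return P,c,yaw
def prof(P,c,yaw):
    X=np.array([np.cos(yaw),np.sin(yaw)]);Y=np.array([-X[1],X[0]])
    x=(P[:,:2]-c)@X;y=(P[:,:2]-c)@Y
    for n,s,t,h in [('near',-x,y,.089),('far',x,y,.089),('left',y,x,.12),('right',-y,x,.12)]:
        inn=(h-s)*1000;k=(abs(t)<.05)
        print(n,[(i,int(round(1000*np.median(P[k&(abs(inn-i)<1),2]))) if (k&(abs(inn-i)<1)).sum()>3 else None) for i in range(-8,36,2)], 'max z',np.round(1000*np.percentile(P[k&(inn>-6)&(inn<35),2],99.),1))
E
python3 - <<'E'
from m import *
im=cv2.imread('pics/w1.png')[:,:,::-1];d=np.load('pics/w1.npy');q=np.load('pics/w1pose.npy');pose=(R.from_quat(q[:4]),q[4:])
P,c,y=measure(im,d,pose);prof(P,c,y)
E
```

```text
rect ((588.6265869140625, -95.70391845703125), (245.69024658203125, 182.81503295898438), 67.06133270263672)
c [ 0.58862659 -0.09570392] yaw -0.4003554 -22.938673
near [(-8, 3), (-6, 3), (-4, 3), (-2, 16), (0, 19), (2, 22), (4, 25), (6, 28), (8, 31), (10, 32), (12, 12), (14, 7), (16, 11), (18, 11), (20, 10), (22, 11), (24, 10), (26, 10), (28, 11), (30, 11), (32, 10), (34, 10)] max z 34.0
far [(-8, 2), (-6, 3), (-4, None), (-2, 17), (0, 19), (2, 21), (4, 23), (6, 25), (8, 27), (10, 29), (12, 29), (14, 30), (16, 28), (18, 11), (20, 11), (22, 11), (24, 11), (26, 11), (28, 11), (30, 11), (32, 11), (34, 11)] max z 31.1
left [(-8, 3), (-6, 3), (-4, None), (-2, 16), (0, 19), (2, 23), (4, 26), (6, 7), (8, 31), (10, 32), (12, 12), (14, 6), (16, 11), (18, 11), (20, 11), (22, 11), (24, 10), (26, 10), (28, 10), (30, 11), (32, 11), (34, 11)] max z 34.2
right [(-8, 3), (-6, 3), (-4, None), (-2, 17), (0, 19), (2, 21), (4, 23), (6, 25), (8, 27), (10, 28), (12, 29), (14, 30), (16, 12), (18, 11), (20, 11), (22, 11), (24, 10), (26, 11), (28, 11), (30, 11), (32, 11), (34, 11)] max z 31.3
```

Frame pose: centre (0.5886, −0.0957), yaw −0.400. The rails stand at about 0.85 to 1.0 rad. The tool is already aligned with the frame (tool x = −frame x, tool y = +frame y), so I'll start with the far rail.

Request:
apply_moves(
  moves=[
    [-0.013,0,0.05,0,0,0,0],
    [-0.013,0,0.05,0,0,0,0],
    [0,0,0.05,0,0,0,0],
    [0,0,0.038,0,0,0,0],
    [0,0,0,0,0,0,0],
    [0,0,0,0,0,0,0],
  ],
)

```text
time_s: 3.32
ee_pos: [0.6878, -0.1383, 0.0622]
tool_rot: [0.197, 0.98, -0.0, 0.001]
force: [-0.6, -0.0, 0.6]
width: -0.001
```

```bash
cat > fp.py <<'E'
from h import *
def fp(c=(0.5886,-0.0957),yaw=-0.400):
    o=get_obs();p=np.array(o['ee_pos']);X=np.array([np.cos(yaw),np.sin(yaw)]);Y=np.array([-X[1],X[0]])
    q=p[:2]-np.array(c);A=R.from_quat(o['tool_rot']).as_matrix()
    print('frame xyz mm',np.round([1000*q@X,1000*q@Y,1000*p[2]],1),'toolx err deg',np.round(np.degrees(np.arctan2(-A[:2,0]@Y,-A[:2,0]@X)),2),'F',np.round([o['force'][:2]@X,o['force'][:2]@Y,o['force'][2]],1),'t',o['time_s'])
if __name__=='__main__': fp()
E
python3 fp.py
```

```text
frame xyz mm [108.   -0.6  62.2] toolx err deg 0.18 F [-0.6 -0.3  0.6] t 3.325
```

Request:
apply_moves(
  moves=[
    [0,0,0.033,0,0,0,0],
    [0,0,0,0,0,0,0],
    [0.006,0,0,0,0,0,0],
    [0.006,0,0,0,0,0,0],
    [0.004,0,0,0,0,0,0],
    [0,0,0,0,0,0,0],
  ],
)

```text
time_s: 4.08
ee_pos: [0.6718, -0.1321, 0.0275]
tool_rot: [0.198, 0.98, -0.0, 0.0]
force: [0.7, 0.0, 0.2]
width: -0.001
```

```bash
python3 fp.py
```

```text
frame xyz mm [90.8 -1.1 27.5] toolx err deg 0.13 F [0.6 0.3 0.2] t 4.075
```

Request:
apply_moves(
  moves=[
    [0.0023,0,0.0005,0,0,0,0],
    [0.0017,0,0.0008,0,0,0,0],
    [0.002,0,0.0018,0,0,0,0],
    [0,0,0,0,0,0,0],
  ],
)

```text
time_s: 4.58
ee_pos: [0.6659, -0.1297, 0.0234]
tool_rot: [0.198, 0.98, 0.0, -0.0]
force: [0.8, -0.8, -0.4]
width: -0.0
```

```bash
python3 fp.py
```

```text
frame xyz mm [84.5 -1.2 23.4] toolx err deg 0.13 F [ 1.  -0.5 -0.4] t 4.575
```

Run:
```python
from h import *
im,d=get_image('wrist');cv2.imwrite('pics/w2.png',im[:,:,::-1])
im,d=get_image('side');cv2.imwrite('pics/s2.png',cv2.resize(im[180:320,240:420,::-1],None,fx=4,fy=4))
```

```text
(no output)
```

View pics/w2.png

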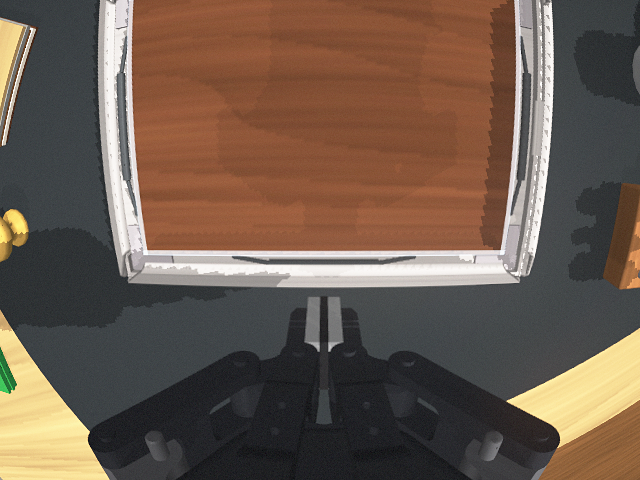

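View pics/s2.png

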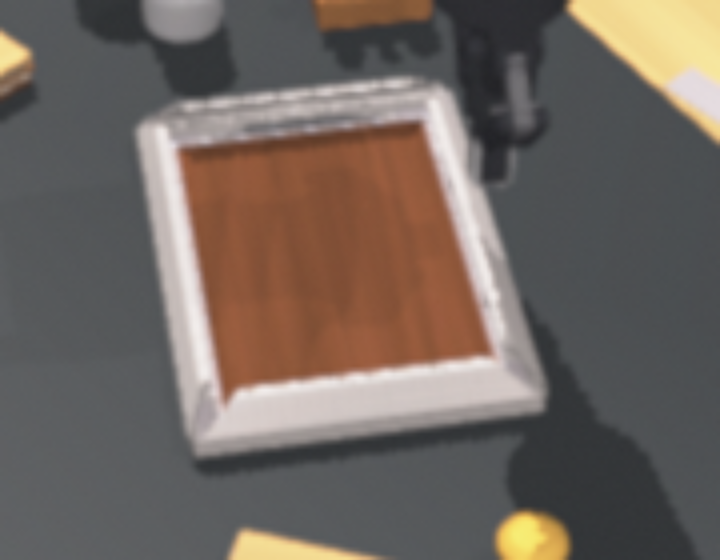

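The fingers are not touching yet: in the wrist view the rail edge is at row 285 and the fingertips start at row 297. I'll find the true tip geometry from the wrist depth.

```bash
python3 - <<'E'
from h import *
d=np.load('pics/w1.npy');I=(R.identity(),np.zeros(3))
for u in (306,314,322,334,342):
    uv=np.array([(u,v) for v in range(294,350,5)]);P=pts('wrist',uv,d,I)*1000
    print(u,np.round(P).astype(int).tolist())
E
python3 fp.py
```

```text
306 [[-135, -21, 246], [-142, -21, 244], [-150, -22, 246], [5, -6, -38], [10, -6, -50], [6, -6, -47], [6, -6, -50], [10, -5, -61], [10, -5, -64], [10, -5, -67], [11, -5, -72], [12, -5, -76]]
314 [[-136, -11, 246], [10, -3, -37], [9, -3, -40], [10, -3, -46], [10, -3, -50], [10, -3, -53], [10, -3, -57], [10, -2, -61], [10, -2, -64], [10, -2, -67], [9, -2, -68], [12, -2, -75]]
322 [[-135, -1, 244], [10, 0, -38], [10, 0, -41], [10, 0, -47], [11, 0, -51], [10, 0, -54], [11, 0, -58], [10, 0, -60], [10, 0, -63], [10, 0, -67], [9, 0, -69], [6, 0, -68]]
334 [[-135, 14, 245], [10, 5, -38], [10, 5, -42], [10, 5, -45], [10, 5, -50], [10, 5, -53], [10, 5, -57], [10, 5, -60], [10, 5, -64], [10, 5, -67], [9, 5, -69], [11, 4, -74]]
342 [[-135, 24, 245], [-143, 25, 246], [-151, 25, 247], [6, 9, -38], [7, 8, -44], [6, 8, -48], [6, 8, -50], [6, 8, -54], [6, 8, -58], [10, 7, -66], [11, 7, -72], [13, 7, -77]]
frame xyz mm [84.8 -1.2 23.7] toolx err deg 0.12 F [-0.3 -0.2 -1. ] t 4.675
```

Run:
```python
from h import *
rw,t=tw()
for n in('side','top'):
    c=calibration(n);M=np.array(c['camera_from_world'])
    for k in (0,-.02,-.036,-.06):
        p=M[:3,:3]@(t+rw.apply([0,0,k]))+M[:3,3];print(n,k,c['fx']*p[0]/p[2]+c['cx'],c['fy']*p[1]/p[2]+c['cy'])
im,d=get_image('side');
u,v=np.meshgrid(np.arange(340,390),np.arange(185,240));uv=np.c_[u.ravel(),v.ravel()]
P=pts('side',uv,d);L=rw.inv().apply(P-t)*1000
k=(abs(L[:,0])<25)&(abs(L[:,1])<30)&(L[:,2]<20)
im2=im.copy();L=L[k];uv=uv[k]
for v in range(185,240,3):
    s=uv[:,1]==v
    if s.any(): print(v,[(int(a[0]),*np.round(b).astype(int)) for a,b in zip(uv[s][::3],L[s][::3])])
cv2.imwrite('pics/s3.png',cv2.resize(im[170:250,320:430,::-1],None,fx=7,fy=7,interpolation=2))
```

```text
side 0 360.08519932066014 235.02459080518693
side -0.02 360.49331403016 228.24406409237778
side -0.036 360.8265196125709 222.7080976108872
side -0.06 361.33790650677395 214.2117792572222
top 0 353.8888588487356 197.95063259806363
top -0.02 354.1560373869719 197.00604105769122
top -0.036 354.3750990101135 196.23156359626884
top -0.06 354.71292994888137 195.03718530172944
185 [(353, np.int64(17), np.int64(15), np.int64(-128))]
188 [(354, np.int64(17), np.int64(4), np.int64(-130)), (357, np.int64(10), np.int64(8), np.int64(-125)), (360, np.int64(8), np.int64(-8), np.int64(-138))]
191 [(354, np.int64(14), np.int64(15), np.int64(-112)), (357, np.int64(16), np.int64(-17), np.int64(-138)), (360, np.int64(10), np.int64(-18), np.int64(-139)), (375, np.int64(-19), np.int64(-23), np.int64(-138))]
194 [(354, np.int64(14), np.int64(15), np.int64(-104)), (357, np.int64(16), np.int64(-19), np.int64(-132)), (360, np.int64(10), np.int64(-19), np.int64(-132)), (375, np.int64(-21), np.int64(-18), np.int64(-126))]
197 [(354, np.int64(14), np.int64(13), np.int64(-98)), (357, np.int64(16), np.int64(-19), 
[... 1995 characters left out ...]
p.int64(-6)), (360, np.int64(-2), np.int64(11), np.int64(4)), (365, np.int64(-17), np.int64(24), np.int64(19))]
236 [(348, np.int64(23), np.int64(14), np.int64(13)), (351, np.int64(17), np.int64(12), np.int64(12)), (354, np.int64(10), np.int64(12), np.int64(13)), (357, np.int64(9), np.int64(-7), np.int64(-5)), (360, np.int64(1), np.int64(-3), np.int64(0)), (363, np.int64(-7), np.int64(0), np.int64(4))]
239 [(349, np.int64(23), np.int64(5), np.int64(13)), (352, np.int64(17), np.int64(3), np.int64(12)), (355, np.int64(10), np.int64(1), np.int64(11)), (358, np.int64(9), np.int64(-17), np.int64(-6)), (361, np.int64(1), np.int64(-13), np.int64(-1)), (364, np.int64(-8), np.int64(-6), np.int64(8))]
```

View pics/s3.png

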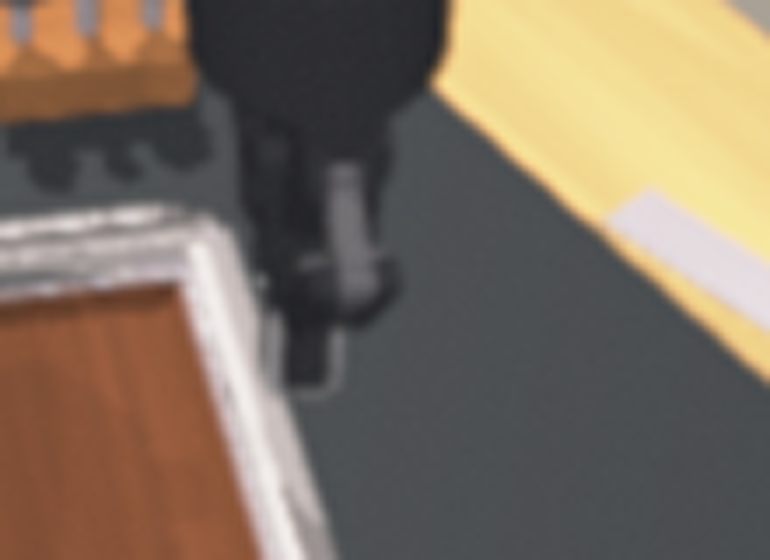

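Both cameras agree that the finger ends sit about 37 mm behind the reported TCP, so the tip is at TCP z + 37 mm, with its leading face about 10 mm from the centre line. I'll correct for that and re-approach slowly, watching the force.

Request:
apply_moves(
  moves=[
    [-0.015,0,0,0,0,0,0],
    [0,0,0.02,0,0,0,0],
    [0,0,0.01,0,0,0,0],
    [0,0,0,0,0,0,0],
    [0,0,0,0,0,0,0],
  ],
)

```text
time_s: 5.35
ee_pos: [0.68, -0.1356, -0.0063]
tool_rot: [0.198, 0.98, 0.0, -0.0]
force: [0.2, 0.5, 0.5]
width: 0.001
```

```bash
python3 fp.py
python3 - <<'E'
from h import *
im,d=get_image('wrist');cv2.imwrite('pics/w3.png',im[200:360,160:480,::-1])
pose=tw();P=pts('wrist',[(324,v) for v in range(225,320,4)],d,pose);c=np.array((0.5886,-0.0957));X=np.array([np.cos(.4),-np.sin(.4)])
print([(v,*np.round([1000*(p[:2]-c)@X,1000*p[2]]).astype(int).tolist()) for v,p in zip(range(225,320,4),P)])
E
```

```text
frame xyz mm [99.7 -1.2 -6.3] toolx err deg 0.13 F [-0.   0.5  0.5] t 5.35
[(225, 64, 11), (229, 66, 11), (233, 68, 11), (237, 70, 11), (241, 72, 12), (245, 74, 11), (249, 77, 7), (253, 78, 10), (257, 79, 12), (261, 74, 29), (265, 75, 32), (269, 77, 30), (273, 80, 28), (277, 83, 24), (281, 87, 21), (285, 90, 18), (289, 100, 2), (293, 103, 2), (297, 90, 30), (301, 90, 33), (305, 90, 37), (309, 90, 39), (313, 90, 43), (317, 90, 47)]
```

View pics/w3.png

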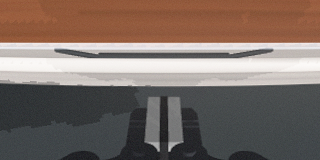

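Request:
apply_moves(
  moves=[
    [0.005,0,0.001,0,0,0,0],
    [0.005,0,0.0005,0,0,0,0],
    [0.0022,0,0.0005,0,0,0,0],
    [0.002,0,0.0012,0,0,0,0],
  ],
)

```text
time_s: 5.9
ee_pos: [0.6687, -0.1308, -0.0081]
tool_rot: [0.198, 0.98, -0.0, 0.002]
force: [4.8, -1.2, 4.4]
width: -0.0
```

```bash
python3 fp.py
```

```text
frame xyz mm [87.5 -1.2 -8.1] toolx err deg 0.12 F [4.9 0.8 4.4] t 5.9
```

Request:
apply_moves(
  moves=[
    [0.002,0,0.0018,0,0,0,0],
    [0.0018,0,0.0022,0,0,0,0],
    [0.0013,0,0.0023,0,0,0,0],
  ],
)

```text
time_s: 6.28
ee_pos: [0.6681, -0.1306, -0.0094]
tool_rot: [0.198, 0.98, -0.001, 0.006]
force: [2.4, -0.7, 29.8]
width: -0.001
```

```bash
python3 fp.py
```

```text
frame xyz mm [86.8 -1.2 -9.4] toolx err deg 0.12 F [ 2.5  0.3 29.8] t 6.275
```

```bash
python3 - <<'E'
from h import *
im,d=get_image('wrist');cv2.imwrite('pics/w4.png',cv2.resize(im[180:340,200:450,::-1],None,fx=3,fy=3))
pose=tw();c=np.array((0.5886,-0.0957));X=np.array([np.cos(.4),-np.sin(.4)])
for u in(270,324,370):
  P=pts('wrist',[(u,v) for v in range(225,320,4)],d,pose);
  print([(v,*np.round([1000*(p[:2]-c)@X,1000*p[2]]).astype(int).tolist()) for v,p in zip(range(225,320,4),P)])
im,d=get_image('side');cv2.imwrite('pics/s4.png',cv2.resize(im[170:300,270:430,::-1],None,fx=5,fy=4.6,interpolation=2))
E
python3 fp.py
```

```text
[(225, 50, 10), (229, 52, 10), (233, 53, 12), (237, 55, 12), (241, 57, 10), (245, 59, 11), (249, 61, 11), (253, 63, 10), (257, 65, 11), (261, 67, 10), (265, 69, 11), (269, 71, 11), (273, 73, 11), (277, 69, 23), (281, 70, 25), (285, 71, 26), (289, 73, 25), (293, 76, 25), (297, 78, 23), (301, 81, 21), (305, 85, 19), (309, 87, 18), (313, 99, 2), (317, 101, 3)]
[(225, 50, 10), (229, 51, 12), (233, 54, 10), (237, 55, 11), (241, 57, 12), (245, 59, 10), (249, 61, 11), (253, 63, 11), (257, 65, 11), (261, 67, 10), (265, 69, 11), (269, 70, 12), (273, 1, 163), (277, 68, 24), (281, 69, 25), (285, 71, 26), (289, 73, 25), (293, 75, 25), (297, 76, 27), (301, 76, 30), (305, 76, 33), (309, 76, 37), (313, 76, 40), (317, 76, 43)]
[(225, 50, 10), (229, 52, 11), (233, 53, 11), (237, 55, 11), (241, 57, 12), (245, 59, 10), (249, 61, 12), (253, 63, 10), (257, 65, 11), (261, 66, 12), (265, 69, 11), (269, 71, 10), (273, 73, 11), (277, 68, 24), (281, 70, 25), (285, 71, 25), (289, 73, 26), (293, 76, 24), (297, 78, 24), (301, 81, 22), (305, 85, 19), (309, 88, 17), (313, 98, 3), (317, 101, 2)]
frame xyz mm [86.8 -1.1 -9.2] toolx err deg 0.12 F [ 2.3  0.3 23.4] t 6.375
```

View pics/w4.png

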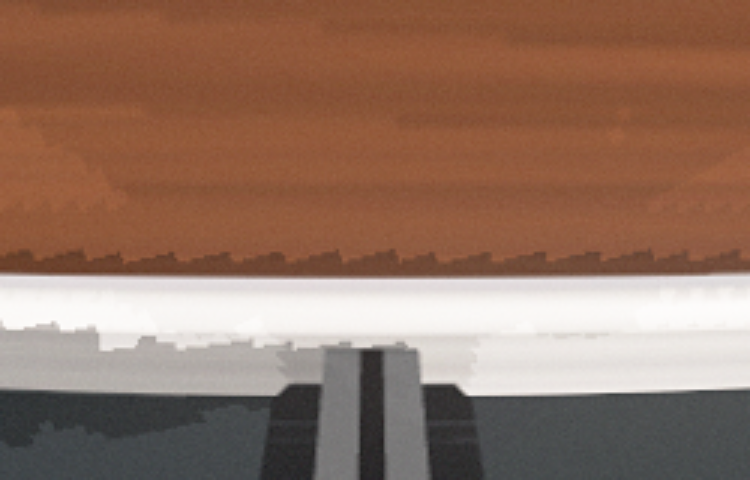

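View pics/s4.png

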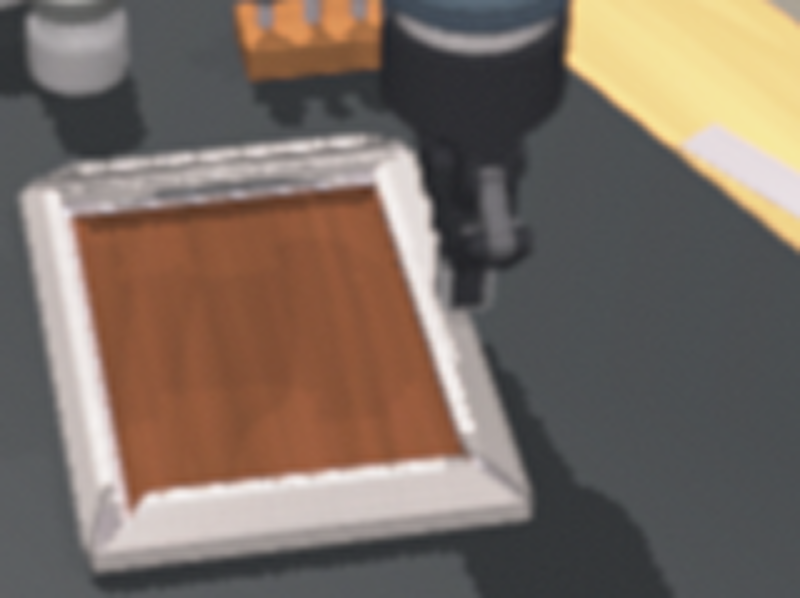

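The far rail is down to about 0.5 rad. The frame hasn't moved, and the tip's leading edge is at x = 76, z = 26. I'll continue the arc.

Request:
apply_moves(
  moves=[
    [0.003,0,0.002,0,0,0,0],
    [0.003,0,0.003,0,0,0,0],
  ],
)

```text
time_s: 6.62
ee_pos: [0.6623, -0.1282, -0.0157]
tool_rot: [0.198, 0.98, -0.001, 0.006]
force: [3.2, -0.5, 32.4]
width: -0.001
```

```bash
python3 fp.py
```

```text
frame xyz mm [ 80.5  -1.2 -15.7] toolx err deg 0.11 F [ 3.1  0.8 32.4] t 6.625
```

Request:
apply_moves(
  moves=[
    [0.001,0,0.003,0,0,0,0],
    [0,0,0.002,0,0,0,0],
  ],
)

```text
time_s: 6.88
ee_pos: [0.6624, -0.1282, -0.0159]
tool_rot: [0.197, 0.98, -0.001, 0.006]
force: [-10.5, 3.1, 52.9]
width: 0.004
```

```bash
python3 fp.py
```

```text
frame xyz mm [ 80.7  -1.2 -15.9] toolx err deg 0.14 F [-10.9  -1.2  52.9] t 6.875
```

Force climbs without any motion, so it has probably bottomed out. I'll lift off and look.

Request:
apply_moves(
  moves=[
    [0,0,-0.01,0,0,0,0],
    [0,0,-0.02,0,0,0,0],
    [0,0,-0.02,0,0,0,0],
    [0,0,0,0,0,0,0],
  ],
)

```text
time_s: 7.38
ee_pos: [0.6574, -0.126, 0.0266]
tool_rot: [0.198, 0.98, -0.0, 0.002]
force: [0.9, 0.4, 0.1]
width: 0.002
```

```bash
python3 fp.py
python3 - <<'E'
from h import *
im,d=get_image('wrist');cv2.imwrite('pics/w5.png',im[:,:,::-1])
pose=tw();c=np.array((0.5886,-0.0957));X=np.array([np.cos(.4),-np.sin(.4)])
for u in(250,370):
  P=pts('wrist',[(u,v) for v in range(225,320,4)],d,pose);
  print([(v,*np.round([1000*(p[:2]-c)@X,1000*p[2]]).astype(int).tolist()) for v,p in zip(range(225,320,4),P)])
E
```

```text
frame xyz mm [75.1 -1.1 26.6] toolx err deg 0.13 F [0.6 0.7 0.1] t 7.375
[(225, 49, 9), (229, 51, 9), (233, 53, 9), (237, 55, 10), (241, 58, 10), (245, 61, 8), (249, 63, 9), (253, 64, 11), (257, 65, 14), (261, 67, 15), (265, 69, 16), (269, 72, 15), (273, 75, 14), (277, 77, 14), (281, 80, 14), (285, 82, 15), (289, 85, 14), (293, 88, 12), (297, 97, 1), (301, 100, 1), (305, 103, 1), (309, 106, 1), (313, 108, 2), (317, 111, 1)]
[(225, 48, 9), (229, -9, 199), (233, 53, 9), (237, 55, 10), (241, 58, 9), (245, 60, 9), (249, 62, 9), (253, 64, 11), (257, 65, 13), (261, 67, 15), (265, 70, 14), (269, 72, 15), (273, 74, 14), (277, 77, 14), (281, 79, 14), (285, 82, 14), (289, 84, 14), (293, 87, 13), (297, 97, 1), (301, 99, 1), (305, 101, 2), (309, 105, 1), (313, 108, 1), (317, 110, 1)]
```

View pics/w5.png

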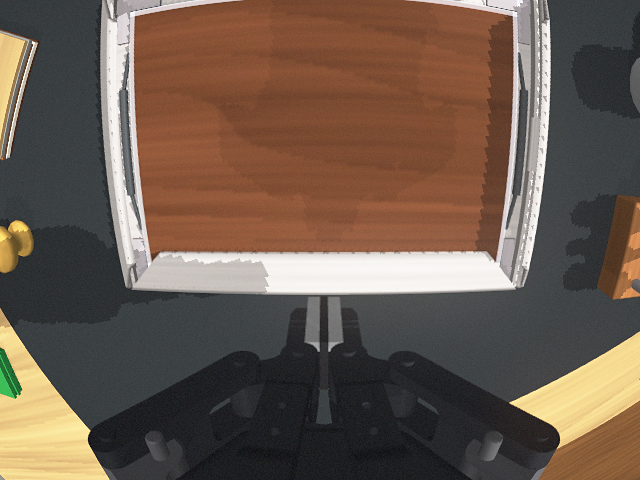

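The far rail reads flat: z ≈ 15 mm from x = 67 to 85, so it's shut. Next is the left rail, pushed with the finger side (tool −y).

Request:
apply_moves(
  moves=[
    [0.025,0.044,0,0,0,0,0],
    [0.025,0.045,0,0,0,0,0],
    [0.025,0.045,0,0,0,0,0],
    [0,0,0,0,0,0,0],
    [0,0,0.015,0,0,0,0],
    [0,0,0,0,0,0,0],
  ],
)

```text
time_s: 8.18
ee_pos: [0.637, 0.026, 0.0068]
tool_rot: [0.198, 0.98, -0.0, -0.002]
force: [-0.2, 0.0, -0.8]
width: -0.003
```

```bash
python3 fp.py
```

```text
frame xyz mm [ -2.8 130.9   6.8] toolx err deg 0.04 F [-0.2 -0.1 -0.8] t 8.175
```

Down 13 mm to bring the tip to about 30 mm, then check with a wrist view.

Request:
apply_moves(
  moves=[
    [0,0.002,0.01,0,0,0,0],
    [0,0,0.002,0,0,0,0],
    [0,0,0,0,0,0,0],
  ],
)

```text
time_s: 8.55
ee_pos: [0.6393, 0.0286, -0.003]
tool_rot: [0.198, 0.98, -0.0, -0.0]
force: [-0.4, -0.1, -0.0]
width: 0.002
```

```bash
python3 fp.py
cat > look.py <<'E'
from h import *
import sys
im,d=get_image('wrist');cv2.imwrite(sys.argv[1],im[150:350,160:500,::-1].repeat(2,0).repeat(2,1))
pose=tw();c=np.array((0.5886,-0.0957));X=np.array([np.cos(.4),-np.sin(.4)]);Y=np.array([-X[1],X[0]])
u0,u1,us=map(int,sys.argv[2].split(','));vs=list(map(int,sys.argv[3].split(',')))
for v in vs:
  r=range(u0,u1,us);P=pts('wrist',[(u,v) for u in r],d,pose);
  print(v,[(u,*np.round([1000*(p[:2]-c)@X,1000*(p[:2]-c)@Y,1000*p[2]]).astype(int).tolist()) for u,p in zip(r,P)])
E
python3 look.py pics/w6.png 240,360,5 285,305
```

```text
frame xyz mm [ -1.7 134.3  -3. ] toolx err deg 0.1 F [-0.3 -0.2 -0. ] t 8.55
285 [(240, -6, 95, 11), (245, -6, 97, 11), (250, -6, 100, 12), (255, -6, 102, 11), (260, -17, 109, 34), (265, -17, 111, 33), (270, -16, 113, 31), (275, -15, 115, 29), (280, -14, 116, 27), (285, -13, 118, 24), (290, -10, 120, 20), (295, -8, 122, 15), (300, -2, 124, 3), (305, -3, 126, 4), (310, -2, 129, 2), (315, -3, 131, 4), (320, -2, 134, 3), (325, -3, 136, 4), (330, -2, 139, 2), (335, -3, 141, 3), (340, -2, 144, 3), (345, -2, 146, 3), (350, -2, 149, 2), (355, -2, 151, 3)]
305 [(240, 5, 94, 12), (245, 5, 96, 12), (250, 4, 99, 13), (255, 6, 101, 10), (260, -7, 108, 33), (265, -8, 111, 34), (270, -7, 113, 33), (275, -6, 114, 30), (280, -4, 116, 27), (285, -3, 118, 25), (290, 0, 120, 20), (295, 1, 122, 17), (300, 9, 123, 4), (305, 9, 126, 3), (310, -11, 130, 40), (315, -11, 132, 39), (320, -11, 134, 40), (325, -11, 136, 39), (330, -11, 138, 40), (335, -11, 140, 39), (340, 9, 144, 3), (345, 9, 146, 4), (350, 9, 149, 3), (355, 9, 152, 3)]
```

View pics/w6.png

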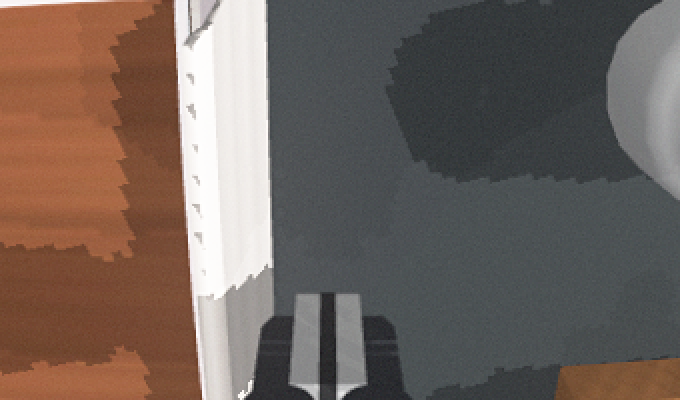

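Request:
apply_moves(
  moves=[
    [0,-0.006,0.0015,0,0,0,0],
    [0,-0.006,0.0015,0,0,0,0],
    [0,-0.004,0.0005,0,0,0,0],
    [0,-0.003,0.001,0,0,0,0],
    [0,-0.003,0.0015,0,0,0,0],
  ],
)

```text
time_s: 9.22
ee_pos: [0.6317, 0.0098, -0.008]
tool_rot: [0.198, 0.98, 0.001, 0.001]
force: [1.4, 9.5, 8.3]
width: -0.001
```

```bash
python3 fp.py
```

```text
frame xyz mm [ -1.3 113.9  -8. ] toolx err deg 0.1 F [-2.4  9.3  8.3] t 9.225
```

Request:
apply_moves(
  moves=[
    [0,-0.003,0.002,0,0,0,0],
    [0,-0.003,0.0025,0,0,0,0],
    [0,-0.002,0.003,0,0,0,0],
  ],
)

```text
time_s: 9.6
ee_pos: [0.6287, 0.0014, -0.0154]
tool_rot: [0.197, 0.98, 0.0, 0.001]
force: [-0.5, -0.0, 2.2]
width: 0.002
```

```bash
python3 fp.py
```

```text
frame xyz mm [ -0.9 105.1 -15.4] toolx err deg 0.17 F [-0.4 -0.2  2.2] t 9.6
```

Request:
apply_moves(
  moves=[
    [0,0.002,0.003,0,0,0,0],
    [0,0.001,0.002,0,0,0,0],
  ],
)

```text
time_s: 9.85
ee_pos: [0.629, 0.0015, -0.0159]
tool_rot: [0.197, 0.98, -0.002, -0.001]
force: [-25.2, -6.8, 53.0]
width: -0.0
```

```bash
python3 fp.py;python3 look.py pics/w7.png 240,360,5 285,295
```

```text
frame xyz mm [ -0.7 105.3 -15.9] toolx err deg 0.2 F [-20.6 -16.1  53. ] t 9.85
285 [(240, -11, 69, 11), (245, -11, 71, 11), (250, -11, 73, 10), (255, -11, 76, 11), (260, -12, 78, 12), (265, -11, 80, 10), (270, -12, 83, 11), (275, -11, 85, 10), (280, -12, 87, 11), (285, -12, 89, 11), (290, -12, 91, 10), (295, -14, 94, 15), (300, -14, 96, 15), (305, -14, 98, 16), (310, -14, 100, 15), (315, -15, 103, 16), (320, -13, 105, 14), (325, -14, 107, 15), (330, -84, 107, 158), (335, -14, 111, 15), (340, -13, 113, 13), (345, -14, 115, 15), (350, -8, 119, 2), (355, -8, 121, 2)]
295 [(240, -6, 68, 11), (245, -7, 71, 11), (250, -6, 73, 11), (255, -7, 75, 11), (260, -6, 77, 9), (265, -7, 80, 11), (270, -7, 82, 12), (275, -7, 85, 11), (280, -7, 87, 11), (285, -6, 89, 11), (290, -7, 91, 11), (295, -9, 94, 15), (300, -9, 96, 15), (305, -9, 98, 15), (310, -9, 100, 15), (315, -9, 103, 15), (320, -10, 105, 16), (325, -9, 107, 15), (330, -10, 109, 17), (335, -9, 111, 16), (340, -9, 113, 15), (345, -9, 116, 15), (350, -3, 119, 3), (355, -3, 121, 3)]
```

View pics/w7.png

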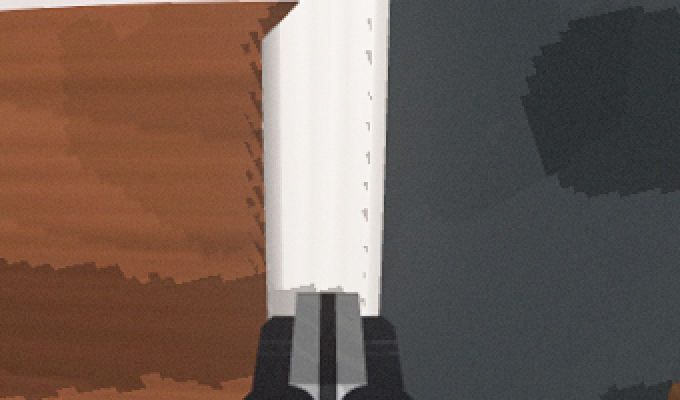

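The left rail is flat at z ≈ 15 and the frame has shifted only a few mm. I'll lift and go to the near rail.

Request:
apply_moves(
  moves=[
    [0,0,-0.01,0,0,0,0],
    [0,0,-0.04,0,0,0,0],
    [0.036,-0.036,0,0,0,0,0],
    [0.036,-0.036,0,0,0,0,0],
    [0.036,-0.036,0,0,0,0,0],
    [0,0,0,0,0,0,0],
    [0,0,0,0,0,0,0],
  ],
)

```text
time_s: 10.78
ee_pos: [0.4881, -0.0542, 0.029]
tool_rot: [0.198, 0.98, -0.0, 0.0]
force: [0.5, -0.2, -0.4]
width: -0.001
```

```bash
python3 fp.py
python3 - <<'E'
from h import *
im,d=get_image('top');cv2.imwrite('pics/t8.png',im[:,:,::-1])
im,d=get_image('side');cv2.imwrite('pics/s8.png',cv2.resize(im[170:320,230:430,::-1],None,fx=4,fy=4,interpolation=2))
E
```

```text
frame xyz mm [-108.7   -0.9   29. ] toolx err deg 0.08 F [ 0.6 -0.  -0.4] t 10.775
```

View pics/s8.png

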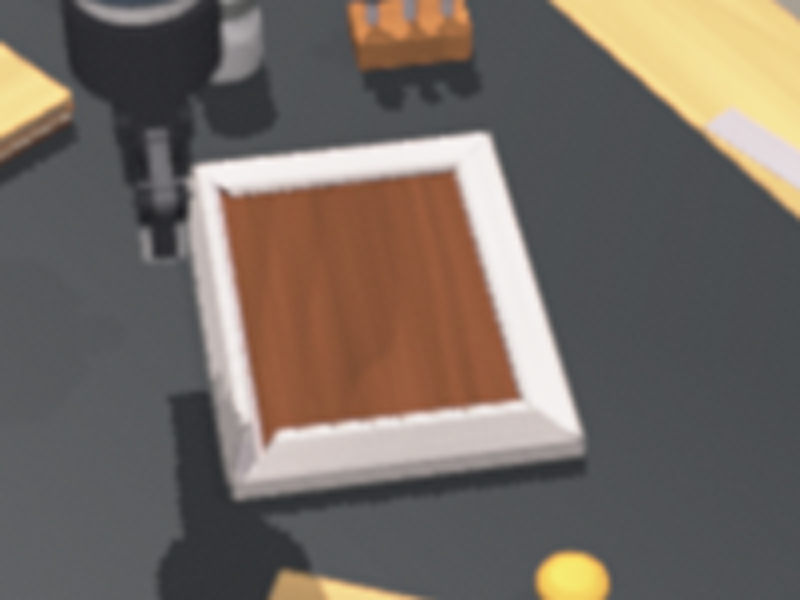

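Request:
apply_moves(
  moves=[
    [0,0,0.02,0,0,0,0],
    [0,0,0.014,0,0,0,0],
    [0,0,0,0,0,0,0],
    [-0.006,0,0.0005,0,0,0,0],
    [-0.006,0,0,0,0,0,0],
    [0,0,0,0,0,0,0],
  ],
)

```text
time_s: 11.62
ee_pos: [0.4998, -0.0589, -0.0051]
tool_rot: [0.198, 0.98, -0.0, 0.001]
force: [0.4, -0.4, 1.1]
width: -0.001
```

```bash
python3 fp.py
```

```text
frame xyz mm [-96.1  -0.6  -5.1] toolx err deg 0.12 F [ 0.5 -0.2  1.1] t 11.625
```

Request:
apply_moves(
  moves=[
    [-0.004,0,0.001,0,0,0,0],
    [-0.004,0,0.001,0,0,0,0],
    [-0.003,0,0.0015,0,0,0,0],
  ],
)

```text
time_s: 12.0
ee_pos: [0.5075, -0.0621, -0.0094]
tool_rot: [0.198, 0.98, 0.0, -0.002]
force: [-10.5, 4.5, 15.9]
width: 0.002
```

```bash
python3 fp.py
```

```text
frame xyz mm [-87.8  -0.6  -9.4] toolx err deg 0.13 F [-11.5   0.   15.9] t 12.0
```

Request:
apply_moves(
  moves=[
    [-0.0035,0,0.0015,0,0,0,0],
    [-0.0035,0,0.002,0,0,0,0],
    [-0.003,0,0.0025,0,0,0,0],
  ],
)

```text
time_s: 12.38
ee_pos: [0.5189, -0.0668, -0.0152]
tool_rot: [0.198, 0.98, -0.0, 0.001]
force: [0.7, 0.1, 0.1]
width: 0.0
```

```bash
python3 fp.py
```

```text
frame xyz mm [-75.5  -0.6 -15.2] toolx err deg 0.12 F [0.6 0.4 0.1] t 12.375
```

Request:
apply_moves(
  moves=[
    [0,0,0.002,0,0,0,0],
    [0,0,-0.01,0,0,0,0],
    [0,0,-0.04,0,0,0,0],
    [-0.025,-0.045,-0.01,0,0,0,0],
    [-0.025,-0.045,0,0,0,0,0],
    [-0.025,-0.046,0,0,0,0,0],
    [0,0,0,0,0,0,0],
    [0,0,0,0,0,0,0],
  ],
)

```text
time_s: 13.38
ee_pos: [0.5341, -0.2206, 0.0424]
tool_rot: [0.198, 0.98, 0.0, -0.0]
force: [-0.2, 0.1, -0.4]
width: 0.004
```

```bash
python3 fp.py
python3 - <<'E'
from h import *
im,d=get_image('side');cv2.imwrite('pics/s9.png',cv2.resize(im[170:320,230:430,::-1],None,fx=4,fy=4,interpolation=2))
E
python3 look.py pics/w9.png 250,420,8 100,285
```

```text
frame xyz mm [  -1.5 -136.3   42.4] toolx err deg 0.08 F [-0.2 -0.  -0.4] t 13.375
100 [(250, -95, -177, 2), (258, -95, -172, 3), (266, -95, -167, 4), (274, -94, -163, 2), (282, -94, -158, 2), (290, -94, -154, 3), (298, -94, -149, 3), (306, -94, -145, 4), (314, -94, -140, 2), (322, -94, -136, 2), (330, -94, -131, 2), (338, -94, -127, 4), (346, -94, -122, 3), (354, -94, -118, 4), (362, -94, -113, 4), (370, -95, -108, 2), (378, -95, -104, 2), (386, -95, -99, 3), (394, -95, -95, 3), (402, -96, -90, 2), (410, -96, -86, 4), (418, -96, -80, 2)]
285 [(250, 20, -182, 3), (258, 19, -176, 4), (266, 20, -171, 2), (274, 19, -166, 4), (282, 19, -161, 3), (290, 20, -156, 2), (298, 20, -151, 2), (306, 19, -145, 3), (314, 20, -140, 2), (322, 19, -135, 4), (330, 19, -130, 3), (338, 19, -125, 3), (346, 11, -121, 19), (354, 9, -117, 24), (362, 7, -113, 28), (370, 6, -108, 31), (378, 15, -101, 11), (386, 16, -96, 11), (394, 15, -91, 12), (402, 16, -85, 11), (410, 16, -80, 11), (418, 16, -75, 11)]
```

View pics/s9.png

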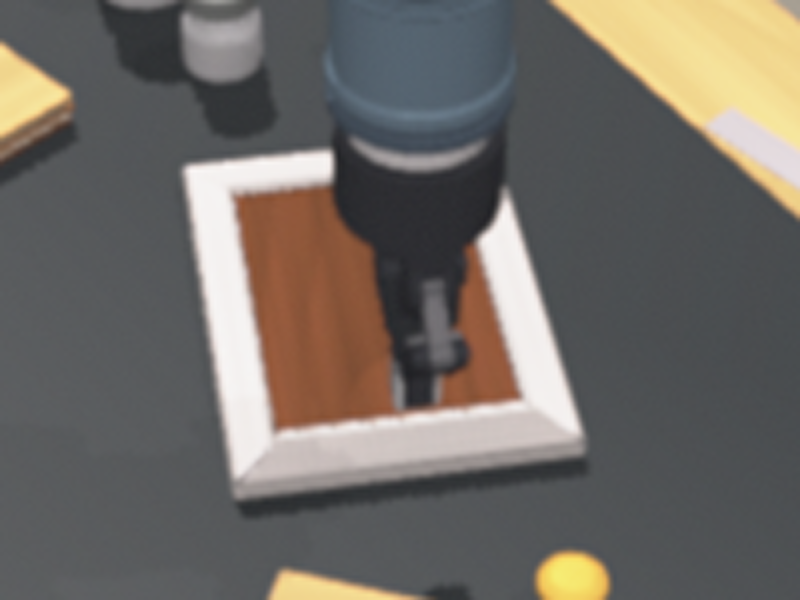

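View pics/w9.png

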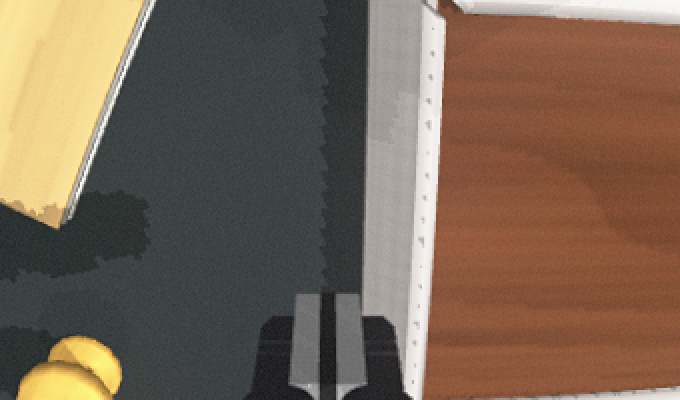

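The near rail is shut in the side view. The right rail face runs from (y −121, z 19) to (y −108, z 31). I'll descend outside it.

Request:
apply_moves(
  moves=[
    [0,0.001,0.025,0,0,0,0],
    [0,0,0.021,0,0,0,0],
    [0,0,0,0,0,0,0],
    [0,0.004,0.001,0,0,0,0],
    [0,0.005,0,0,0,0,0],
    [0,0,0,0,0,0,0],
  ],
)

```text
time_s: 14.22
ee_pos: [0.539, -0.2114, -0.0034]
tool_rot: [0.197, 0.98, -0.0, 0.001]
force: [-0.6, 0.0, -0.2]
width: -0.003
```

```bash
python3 fp.py
```

```text
frame xyz mm [  -0.6 -125.9   -3.4] toolx err deg 0.17 F [-0.6 -0.2 -0.2] t 14.225
```

Request:
apply_moves(
  moves=[
    [0,0.003,0.003,0,0,0,0],
    [0,0.004,0.001,0,0,0,0],
    [0,0.0035,0.001,0,0,0,0],
    [0,0.003,0.0015,0,0,0,0],
  ],
)

```text
time_s: 14.72
ee_pos: [0.544, -0.2023, -0.009]
tool_rot: [0.197, 0.98, -0.002, 0.001]
force: [-7.6, -11.3, 14.3]
width: -0.002
```

```bash
python3 fp.py
```

```text
frame xyz mm [   0.5 -115.6   -9. ] toolx err deg 0.16 F [ -2.5 -13.4  14.3] t 14.725
```

Request:
apply_moves(
  moves=[
    [0,0.0035,0.0015,0,0,0,0],
    [0,0.0035,0.002,0,0,0,0],
    [0,0.003,0.0025,0,0,0,0],
  ],
)

```text
time_s: 15.1
ee_pos: [0.5481, -0.1914, -0.0157]
tool_rot: [0.198, 0.98, -0.001, 0.001]
force: [-13.3, -10.3, 28.8]
width: -0.005
```

```bash
python3 fp.py
```

```text
frame xyz mm [-1.000e-01 -1.039e+02 -1.570e+01] toolx err deg 0.12 F [ -8.2 -14.6  28.8] t 15.1
```

It's at the flat-contact height. I'll lift away and survey.

Request:
apply_moves(
  moves=[
    [0,0,-0.01,0,0,0,0],
    [0,0,-0.05,0,0,0,0],
    [-0.02,0.025,-0.05,0,0,0,0],
    [-0.02,0.025,-0.05,0,0,0,0],
    [-0.02,0.025,-0.05,0,0,0,0],
    [-0.02,0.025,-0.05,0,0,0,0],
    [0,0,0,0,0,0,0],
    [0,0,0,0,0,0,0],
  ],
)

```text
time_s: 16.1
ee_pos: [0.6593, -0.128, 0.2422]
tool_rot: [0.197, 0.98, 0.0, -0.001]
force: [-0.3, 0.2, -0.6]
width: 0.005
```

```bash
python3 fp.py
python3 - <<'E'
from m import *
pose=tw();im,d=get_image('wrist');cv2.imwrite('pics/w10.png',im[:,:,::-1])
P,c,y=measure(im,d,pose);prof(P,c,y)
im,d=get_image('top');cv2.imwrite('pics/t10.png',im[:,:,::-1])
im,d=get_image('side');cv2.imwrite('pics/s10.png',im[:,:,::-1])
E
```

```text
frame xyz mm [ 77.7  -2.2 242.2] toolx err deg 0.17 F [-0.4  0.  -0.6] t 16.1
rect ((592.1504516601562, -92.52627563476562), (241.45921325683594, 179.31675720214844), 67.65384674072266)
c [ 0.59215045 -0.09252628] yaw -0.39001393 -22.346151
near [(-8, 3), (-6, 3), (-4, 3), (-2, 3), (0, 13), (2, 15), (4, 15), (6, 16), (8, 16), (10, 15), (12, 16), (14, 16), (16, 16), (18, 16), (20, 16), (22, 15), (24, 14), (26, 11), (28, 10), (30, 11), (32, 11), (34, 11)] max z 17.3
far [(-8, 3), (-6, 3), (-4, 3), (-2, 3), (0, 13), (2, 14), (4, 16), (6, 16), (8, 15), (10, 16), (12, 16), (14, 16), (16, 16), (18, 16), (20, 16), (22, 15), (24, 14), (26, 11), (28, 11), (30, 10), (32, 11), (34, 10)] max z 17.2
left [(-8, 3), (-6, 3), (-4, 3), (-2, None), (0, 13), (2, 15), (4, 15), (6, 15), (8, 16), (10, 16), (12, 15), (14, 15), (16, 16), (18, 16), (20, 16), (22, 15), (24, 14), (26, 11), (28, 11), (30, 10), (32, 11), (34, 11)] max z 17.3
right [(-8, 3), (-6, 3), (-4, 3), (-2, 4), (0, 13), (2, 15), (4, 16), (6, 16), (8, 16), (10, 16), (12, 16), (14, 16), (16, 16), (18, 16), (20, 16), (22, 15), (24, 14), (26, 11), (28, 11), (30, 11), (32, 11), (34, 11)] max z 17.3
```

View pics/w10.png

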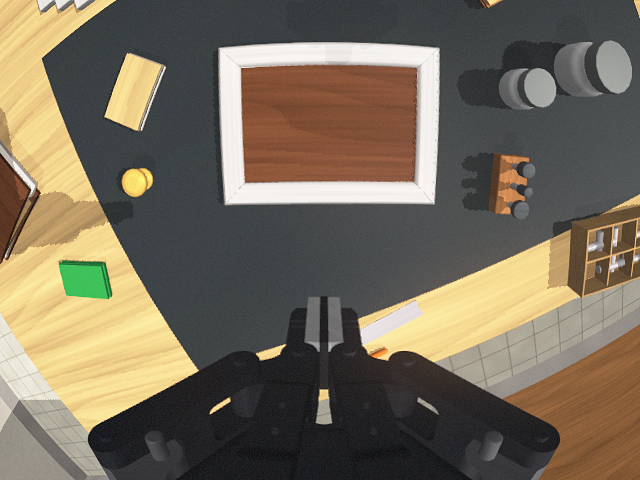

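View pics/s10.png

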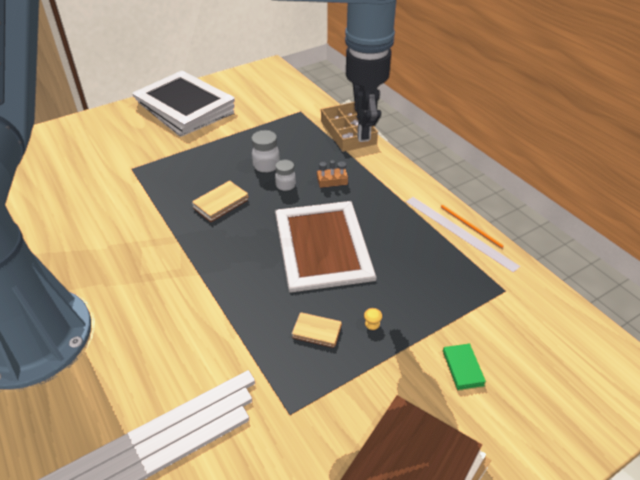

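All four rails read flat (z ≈ 16 mm across their full width) and the frame has moved about 5 mm. The bystanders are at the same pixels as at the start: in the side view, jar (285,175), bit block (332,175), knob (373,318) and swatches (317,330). The arm is clear, so I'll hand in.

Run:
```python
from workcell import *
print(job_done())
```

```text
the job is handed in; nothing more can be done
None
```

All four rails are shut, and I handed the job in at about 16 s of the allowed 61 s. I closed them in the order far, left, near, right, using the closed fingertips to follow each rail's arc inwards and press it down.

**Final checks:**
- **Rails:** the last wrist depth view shows every rail flat at z ≈ 16 mm across its full width, which is the 13 mm shut thickness on the 3 mm mat.
- **Frame:** it shifted about 5 mm and turned 0.6°.
- **Bystanders:** they show no visible movement in the last side picture.
- **Force:** the highest reading I saw was about 55 N, against the 120 N wrist limit. Forces were read only at the end of each move call, so brief peaks between readings could have been higher.
- **Clearance:** the arm was well clear of everything at hand-in.

**What disagreed:** the task text puts the TCP at the very end of the fingers. The wrist and side depth both showed the closed fingertips about 36 mm short of it. The first approach to the far rail therefore missed without touching anything, and I corrected for the offset from then on.

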